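Unbolt the spice cupboard with the reach hook and park its door open

TASK

The spice cupboard at the back stands too far under the wall cupboard for a hand, so use the reach hook on the worktop: with it, lift the door's drop bolt out of its pocket, pull the door along to the left by the bolt until the bolt drops into the keeper that holds the door open; a light pull is enough, so stop as soon as it will go no further and do not force anything. Keep your hand and arm off the cupboard, leave the other things where they are, and finally lay the hook down on the worktop in front, flat, without dropping it.

Things in the scene. Friction and masses are not known exactly. Their poses are not given: they have to be found in the camera images.
- cupboard: small fixed sage-green and oak spice cupboard at the back, partly under the wall cupboard (its underside 480 up); 340 wide (y), 220 high. Origin under its middle; own +x to the back wall, +y to its left as you face it. A sliding door (177 wide, outer face at own x = -92 mm) covers its right half, hung from a steel rail. Below it a 42 mm deep ledge with a steel track sticks out to own x = -117. Over 12 N strains it.
- shut_pocket (a point): the pocket in the track (13 wide for the bolt's 8 mm foot) that holds the door shut, at the height of the track's top, 30 above the worktop; axes as the cupboard's. A steel keeper with the like pocket, and right behind it a stop block (52 high), is clamped on the track 85 to 145 mm further left (own +y): it differs from day to day, is not measured, and is found by feel
- door (a joint): slide of the door along the cupboard's own +y (left), m: 0 shut, grows as it opens, hard end at 0.150. Needs about 2 N; cannot move more than about 3 mm while the bolt stands in a pocket
- bolt (a joint): height of the drop bolt on the door, m: 0 = down (foot in a pocket), about 0.010 = foot riding on the track, 0.026 = hard upper end. It weighs 1.6 N, falls by its own weight when over a pocket and not held up, and must be raised over about 0.012 to clear the track
- bolt_handle (a point): middle of the drop bolt's handle. The bolt is an upright 8 mm steel rod on the door, bent forward at the top into a level 8 mm handle along the cupboard's own -x, with a 13 mm ball on its end. This point is on the handle's centre line, 20 from the upright rod, 22 from the ball's centre, 120 above the worktop with the bolt down. Axes as the cupboard's. Below the handle it is free down to the track
- reach_hook: reach hook, about 0.12 kg, lying on the worktop with its hook up: oak handle 120 long, 24 wide, 22 high, then a round 7 mm steel shank; origin in the middle of the handle, half-way up; own +x along the shank to the hook, own +z the way the bent end points (up)
- hook_grip (a point): where to hold the reach hook: on the handle's centre line, half-way up, 30 mm from the handle's middle towards the hook, near the centre of mass; axes as the hook's
- hook_elbow (a point): the bend of the reach hook, on the shank's centre line, 225 mm from hook_grip; from here the 7 mm thick end stands up 35 mm along own +z; axes as the hook's. Metal on metal slides easily (friction 0.2)
- pepper_mill: bystander (mm): dark wooden pepper mill, 58 wide, 170 high; origin under its middle
- salt_shaker: bystander (mm): glass salt shaker with a grey top, 44 wide, 90 high; origin under its middle
- mug: bystander (mm): cream mug, 84 across, 92 high, handle out to its own +y; origin under its middle
- onion: bystander (mm): red onion, 65 wide, 71 high; origin under its middle
- garlic: bystander (mm): garlic bulb, 60 wide, 59 high; origin under its middle
- lemon: bystander (mm): yellow lemon, 78x55x56; origin under its middle
- peeler: bystander (mm): peeler with a dark green handle, 170 long, 25 wide, 18 high; origin under its middle

How it is judged:
On the way, in this order (a step that is already met when the one before it is completed fails the run):
1. the hook has lifted the drop bolt out of its pocket (value of joint bolt above 0.009 m and value of joint door below 0.05 m and contact force between reach_hook and cupboard above 0.2 N), for 0.1 s.
2. the door is slid open and the bolt has dropped into the open keeper (value of joint door above 0.078 m and value of joint bolt below 0.004 m), for 0.3 s.
At the end, for the whole second after the job is handed in: Door open by more than 78 mm and at rest, bolt down (under 4 mm) in the open keeper; the reach hook lies flat (within 10 degrees of level, handle middle under 50 mm high) and still on the worktop in front of the cupboard (x under 0.56 m), off the cupboard (all of step 2 and height (world z) of reach_hook below 0.05 m and angle between reach_hook's own x axis and vertical above 1.4 rad and linear speed of reach_hook below 0.02 m/s and world x of reach_hook below 0.56 m and velocity of joint door below 0.005 m/s and contact force between reach_hook and cupboard below 0.5 N); the robot touches nothing.
It fails at once if the hook forces the bolt, door or cupboard (over 12 N) (contact force between reach_hook and cupboard above 12 N).
It fails at once if the hand or arm touches the cupboard, its door or its bolt (over 1.5 N) (contact force between any of the fingers, the arm and cupboard above 1.5 N).
It fails at once if the hook is let go more than about 5 cm above the worktop (height (world z) of reach_hook above 0.06 m and contact force between the fingers and reach_hook below 0.05 N).
It fails at once if a bystander is moved by more than 20 mm (distance of any of pepper_mill, salt_shaker, mug, onion, garlic, lemon, peeler from where it was at the start of the episode above 0.02 m).
It also fails if it takes over 67 s, if anything falls off the work surface, if the arm or the gripper's body presses on something with over 40 N, if the wrist force passes 120 N, or if a joint passes its speed limit or range.

ROBOT

A 6-joint arm with a two-finger parallel gripper is mounted at the origin on a cart in front of the work surface, level with it; the furniture and walls round the work are solid. World frame = base frame: x ahead of the robot, y to its left, z up, the work surface at z = 0. Lengths are in m, angles in rad, forces in N, time in s.
With the tool pointing down it reaches from about 0.275 to 0.75 m from the base axis. Payload 10.2 kg.
Tool frame: the origin (TCP) lies midway between the tips of the shut fingers; the grasp point (between the pads) lies 19 mm behind it (env.hold_point_z is the distance from the TCP to the grasp point, in m); x points along the fingers, z is the direction in which the jaws open and shut, and the axes are right-handed (so a half turn about x gives the same grasp; the last joint's range is limited). The gripper opens to 85 mm and grips with 20 to 120 N. Pads are 22 mm wide; open, the fingers measure 114 mm over their backs; the gripper's body (76 mm by 85 mm) begins 54 mm behind the grasp point. The pads swing forward as they close: fully open they stand 13 mm farther back than shut.
Start: joints at [1.096, 0.313, 1.498, -0, 1.331, -0.223], TCP at [0.131, 0.508, 0.199] pointing down, gripper open.
Joint ranges: [-2.94, 2.94], [-0.97, 2.17], [0.19, 2.56], [-1.23, 4.37], [0.02, 3.11], [-2.88, 2.88]. Speed limits (rad/s): [2.39, 2.39, 3.01, 3.14, 3.14, 3.14].

INTERFACE

Orientations are given as a unit quaternion [x, y, z, w].
In Python, from bench import env, kinematics, monitor, eyes, job gives the robot as it stands. The module is installed in compiled form; this text tells all that it offers. Calls block until the motion is done:
- env.reach(position, orientation): joint-space move of the TCP to a pose.
- env.movel(position, velocity=0.15, frame=None, guard=None): straight line of the TCP; frame=None keeps the orientation; velocity is the mean speed in m/s. With guard (N) it stops when the force on the tool has changed by that much, and returns True; else False.
- env.set_joints(angles): joint-space move.
- env.release() and env.close_gripper(effort=None): open the fingers fully, or close them until they stop; effort is the grip in N (None keeps the last).
- env.hold(seconds).
- kinematics.ik(position, orientation): joint angles nearest the present ones, or None.
- monitor.sense(): the state.
- eyes.grab_frame(name): name is "side" or "top" or "wrist"; returns a dict with "frame" (400x640x3 uint8, red, green, blue), "mtx" (3x3 intrinsics, pixels), "k1" (the pictures are not rectified: a ray, as slopes to the right and down, at radius r is drawn at 1 + k1 r^2 times it, then the intrinsics apply), "view" (4x4, takes a point from world to camera coordinates). Camera axes: x right, y down, z forward; pixel columns grow to the right and rows downward; lengths in m; the calibration is good to about 2 mm. A picture is of the moment at which its call begins. There is no depth.
A pose or a line that the arm cannot do raises env.MotionError and nothing moves.
- job.hand_in(): hands the job in, once; it reports no verdict.
The state is a dict: "clock": time; "joints": joint angles; "qvel": joint speeds; "joint_efforts": joint torques, N m; "position": TCP position; "ee_rot": TCP orientation; "contact_force": force on the tool from outside, world axes, zero at the start; "ft_torque": the same for the moment, N m; "finger_gap": opening from 0.0 (shut) to 1.0 (fully open).
Only numpy, scipy, OpenCV 4.12 (cv2) and the standard library are available. Lean on these libraries where they do the work, as an engineer would, in place of code of your own. Each camera call takes 0.05 s, during which the arm holds its last target.

## Working session

There is one attempt and no reset: what is moved stays moved. The work goes in short steps, each a Python script; the robot and the scene stay as the last script left them, time stands still between calls to the robot, and variables do not carry over. Pictures are saved under pics/ and viewed, and the job is handed in when it is done.

```bash
mkdir -p pics; cat > h.py <<'E'
import numpy as np, cv2
from bench import env, kinematics, monitor, eyes, job
def snap(n,f):
    d=eyes.grab_frame(n); cv2.imwrite('pics/'+f,d['frame'][:,:,::-1]); np.savez('pics/'+f+'.npz',**{k:np.array(v) for k,v in d.items()}); return d
def load(f): return dict(np.load('pics/'+f+'.npz'))
def ray(d,u,v):
    K=d['mtx'];V=d['view'];k=float(d['k1'])
    p=np.array([(u-K[0,2])/K[0,0],(v-K[1,2])/K[1,1]]);q=p.copy()
    for _ in range(30): q=p/(1+k*(q@q))
    R=V[:3,:3];c=-R.T@V[:3,3];r=R.T@np.array([q[0],q[1],1]);return c,r/np.linalg.norm(r)
def plane(d,u,v,z):
    c,r=ray(d,u,v);return c+r*(z-c[2])/r[2]
def proj(d,P):
    V=d['view'];p=V[:3,:3]@np.array(P)+V[:3,3];s=p[:2]/p[2];s=s*(1+float(d['k1'])*(s@s));K=d['mtx'];return np.array([K[0,0]*s[0]+K[0,2],K[1,1]*s[1]+K[1,2]])
def tri(obs):
    A=np.zeros((3,3));b=np.zeros(3)
    for d,u,v in obs:
        c,r=ray(d,u,v);M=np.eye(3)-np.outer(r,r);A+=M;b+=M@c
    x=np.linalg.solve(A,b)
    return x,[np.linalg.norm((np.eye(3)-np.outer(ray(*o)[1],ray(*o)[1]))@(x-ray(*o)[0])) for o in obs]
E
python3 - <<'E'
from h import *
for n in ['side','top','wrist']:
    d=snap(n,n+'0.png');V=d['view'];print(n,-V[:3,:3].T@V[:3,3],V[2,:3],d['mtx'][0,0],d['k1'])
s=monitor.sense();print(s)
print(env.hold_point_z)
E
```

```text
side [-0.21342241 -1.48413712  0.87316449] [ 0.4207671   0.78491643 -0.45482002] 464.292612649197 -0.11074654971751963
top [ 0.33373308 -0.03774158  1.39956271] [ 0.14597504 -0.06783878 -0.98695957] 412.05455666157724 -0.09872557852984225
wrist [0.06394677 0.52606715 0.37356175] [ 0.26112883 -0.06773409 -0.96292462] 279.8386727017388 -0.029540890512519125
{'clock': 0.15, 'joints': array([ 1.09559303e+00,  3.13310004e-01,  1.49824846e+00, -1.53903145e-05,
        1.33100775e+00, -2.23420257e-01]), 'qvel': array([ 0.00110543, -0.00205394, -0.00344294, -0.00069947,  0.00061794,
       -0.00065191]), 'joint_efforts': array([ 1.66623395e-03, -4.12366247e+01, -2.59793204e+01, -1.51129930e-04,
        3.19478051e-03,  1.12259914e-05]), 'position': array([0.13071551, 0.50823633, 0.19857774]), 'ee_rot': array([-0.43341459,  0.55913158,  0.43311423,  0.55851207]), 'contact_force': array([-0.52628643, -0.29953648,  0.04159484]), 'ft_torque': array([0.03406147, 0.00402458, 0.03766412]), 'finger_gap': 1.0003678129208087}
0.0187
```

View pics/side0.png

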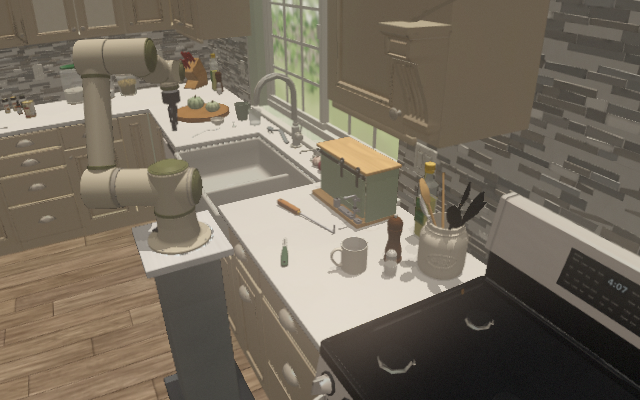

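View pics/top0.png

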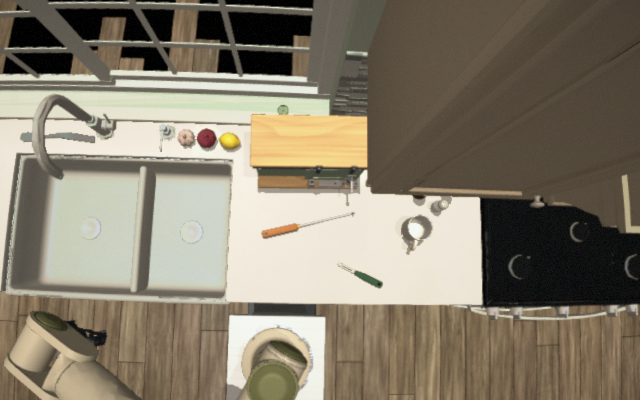

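View pics/wrist0.png

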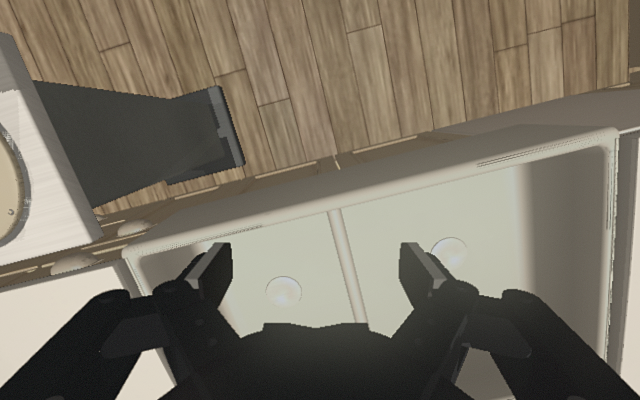

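```bash
python3 - <<'E'
import cv2
t=cv2.imread('pics/top0.png');s=cv2.imread('pics/side0.png')
cv2.imwrite('pics/t0z.png',cv2.resize(t[155:300,235:395],None,fx=5,fy=4.1*5/4.1,interpolation=cv2.INTER_CUBIC)[:600*2][:725])
cv2.imwrite('pics/t0z.png',cv2.resize(t[155:255,240:390],None,fx=5,fy=5,interpolation=cv2.INTER_CUBIC))
cv2.imwrite('pics/s0z.png',cv2.resize(s[130:250,270:430],None,fx=5,fy=5,interpolation=cv2.INTER_CUBIC))
E
```

```text
(no output)
```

View pics/t0z.png

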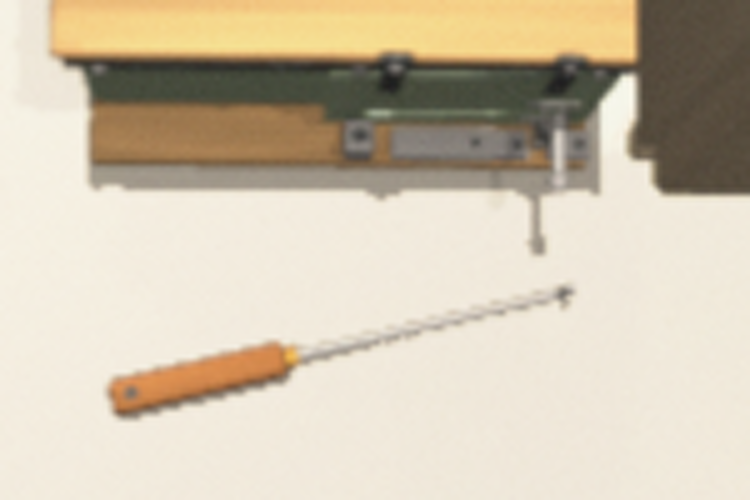

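View pics/s0z.png

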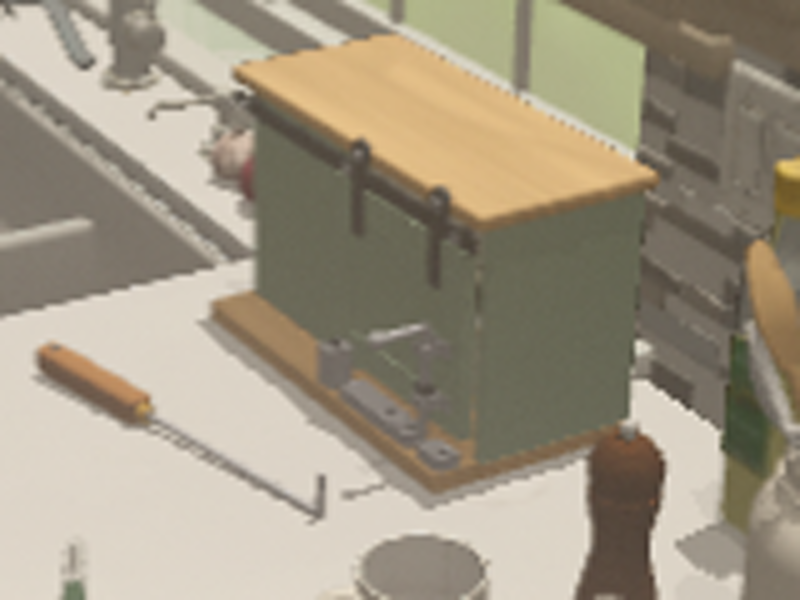

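```bash
python3 - <<'E'
from h import *
np.set_printoptions(precision=4,suppress=True)
t=load('top0.png');s=load('side0.png')
T=lambda a,b:(t,240+a/5-.4,155+b/5-.4);S=lambda a,b:(s,270+a/5-.4,130+b/5-.4)
for n,a,b in [('ledgeFL',(92,163),(213,312)),('ledgeFR',(600,163),(432,490)),('roofFL',(50,57),(240,72)),('roofFR',(638,70),(484,222)),('ball',(558,186),(372,339)),('bend',(556,106),(428,326)),('elbow/tip',(563,293),(321,477)),('ferrule',(290,356),(145,411)),('handle end',(115,396),(42,350))]:
    print(n,*tri([T(*a),S(*b)]))
print('ledge plane',plane(*T(92,163),.025),plane(*T(600,163),.025))
# hook on z=.011 plane: handle mask
d=t['frame'].astype(int)
m=((d[:,:,0]-d[:,:,2])>70)&(d[:,:,0]>120);m[:205]=0;m[245:]=0;m[:,:250]=0;m[:,310:]=0
ys,xs=np.nonzero(m);print(len(xs),xs.min(),xs.max(),ys.min(),ys.max())
P=np.array([plane(t,x,y,.016)for x,y in zip(xs,ys)]);c=P.mean(0);u,sv,vt=np.linalg.svd(P-c);ax=vt[0]*np.sign(-vt[0][1]);pr=(P-c)@ax;print('handle c',c,ax,pr.min(),pr.max(),np.degrees(np.arctan2(ax[1],ax[0])))
# shank tip
print('tip top',plane(*T(563,293),.046),plane(*T(563,298),.011),'shank start',plane(*T(300,355),.011))
E
```

```text
ledgeFL [0.5796 0.0819 0.0082] [np.float64(0.0005622552352787988), np.float64(0.0005622552352786582)]
ledgeFR [ 0.5859 -0.2642  0.0129] [np.float64(0.004844538973610683), np.float64(0.004844538973610895)]
roofFL [0.6085 0.0902 0.2142] [np.float64(0.003910492391011459), np.float64(0.003910492391011524)]
roofFR [ 0.6148 -0.258   0.2144] [np.float64(0.004969887006668293), np.float64(0.004969887006668435)]
ball [ 0.5538 -0.2212  0.1236] [np.float64(0.0003871315300677537), np.float64(0.00038713153006776093)]
bend [ 0.6043 -0.2189  0.1212] [np.float64(0.0021274601041916235), np.float64(0.0021274601041913997)]
elbow/tip [ 0.4989 -0.2395  0.0341] [np.float64(0.00236919104471792), np.float64(0.002369191044717989)]
ferrule [ 0.4504 -0.0565  0.0138] [np.float64(0.0005200534703602719), np.float64(0.0005200534703603771)]
handle end [0.4175 0.0598 0.023 ] [np.float64(0.00275369185969512), np.float64(0.0027536918596950005)]
ledge plane [0.5761 0.0806 0.025 ] [ 0.5882 -0.2644  0.025 ]
239 262 299 224 236
handle c [0.4357 0.0012 0.016 ] [ 0.2524 -0.9676 -0.    ] -0.06215588938562841 0.06415817705010401 -75.38234377928443
tip top [ 0.4953 -0.2367  0.046 ] [ 0.4961 -0.2419  0.011 ] shank start [ 0.452  -0.0634  0.011 ]
```

```bash
cat >> h.py <<'E'
from scipy.spatial.transform import Rotation as Ro
def quat(yaw,flip=0):  # hook yaw (rad), tool down
    a=yaw+np.pi/2+(np.pi if flip else 0)
    x=np.array([0,0,-1.]);z=np.array([np.cos(a),np.sin(a),0]);y=np.cross(z,x)
    return Ro.from_matrix(np.stack([x,y,z],1)).as_quat()
E
python3 - <<'E'
from h import *
np.set_printoptions(precision=4,suppress=True)
t=load('top0.png')
print('wallcup corner',plane(t,368,190,.48), plane(t,371,180,.48))
for f in(0,1):
  for yaw in(-76,-50):
    print(f,yaw,kinematics.ik([.4425,-.026,.15],quat(np.radians(yaw),f)))
q=quat(np.radians(-75.8),0);j0=kinematics.ik([.4425,-.026,.15],q);q1=quat(np.radians(-75.8),1);j1=kinematics.ik([.4425,-.026,.15],q1)
use=0 if abs(j0[5])<abs(j1[5]) else 1;print(use)
env.reach([.4425,-.026,.16],[q,q1][use])
snap('wrist','w1.png');snap('top','t1.png');snap('side','s1.png');print(monitor.sense()['clock'],monitor.sense()['position'])
E
```

```text
wallcup corner [ 0.4981 -0.2089  0.48  ] [ 0.5217 -0.2158  0.48  ]
0 -76 [-0.3242  0.1818  1.8023 -0.      1.1575 -0.5685]
0 -50 [-0.3242  0.1818  1.8023 -0.      1.1575 -1.0223]
1 -76 [-0.3242  0.1818  1.8023 -0.      1.1575  2.5731]
1 -50 [-0.3242  0.1818  1.8023 -0.      1.1575  2.1193]
0
2.5167 [ 0.4426 -0.0255  0.16  ]
```

View pics/w1.png

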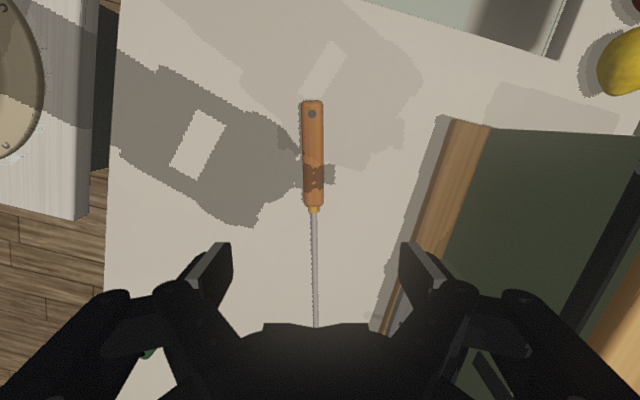

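View pics/s1.png

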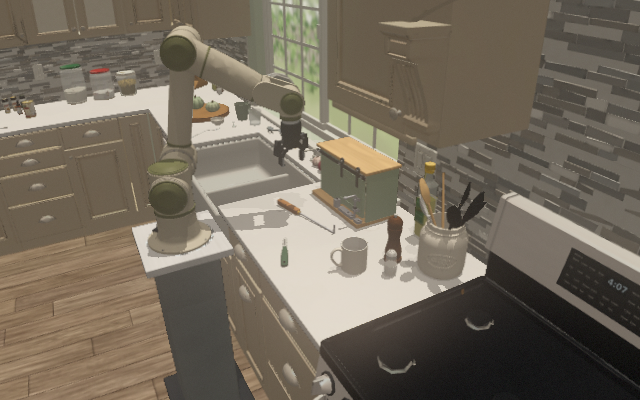

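```bash
python3 - <<'E'
from h import *
np.set_printoptions(precision=4,suppress=True)
w=load('w1.png');s=load('s1.png')
print('tcp in side',proj(s,[.4426,-.0255,.16]))
d=w['frame'].astype(int)
# handle ends at top face z=.022
a=plane(w,313,101,.022);b=plane(w,313,207,.022);print(a,b,np.linalg.norm(a-b),(a+b)/2)
dd=(b-a)/np.linalg.norm(b-a);m=(a+b)/2;print('grip',m+.03*dd)
p=plane(w,316,322,.011);q=plane(w,313.5,215,.011);print(np.degrees(np.arctan2(*(p-q)[[1,0]])))
print('lateral, handle L/R mid row150:',plane(w,303,150,.02),plane(w,323,150,.02))
print('centerline',proj(w,[.4426,-.0255,.02]))
E
```

```text
tcp in side [292.1504 174.6987]
[0.4181 0.0595 0.022 ] [ 0.447  -0.0549  0.022 ] 0.11800443265089129 [0.4326 0.0023 0.022 ]
grip [ 0.4399 -0.0267  0.022 ]
-74.52280323004022
lateral, handle L/R mid row150: [0.42   0.0064 0.02  ] [0.4417 0.0119 0.02  ]
centerline [315.5266 181.9799]
```

View pics/t1.png

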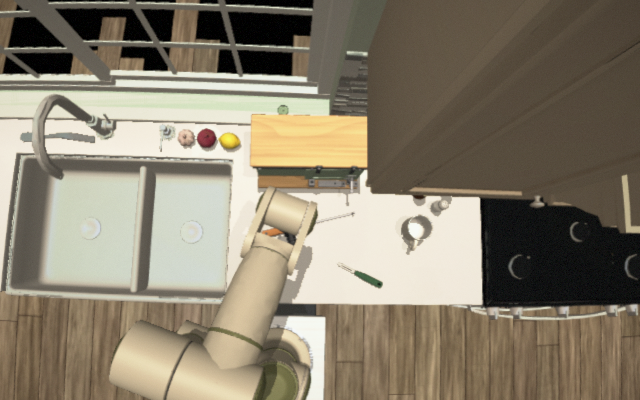

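```bash
python3 - <<'E'
from h import *
np.set_printoptions(precision=4,suppress=True)
q=quat(np.radians(-75.2))
env.movel([.4402,-.0265,.03],frame=q) if 0 else env.reach([.4405,-.0265,.03],q)
print(env.movel([.4405,-.0265,.004],velocity=.05,guard=6))
s=monitor.sense();print(s['position'],s['contact_force'])
env.close_gripper(110)
s=monitor.sense();print(s['clock'],s['position'],s['contact_force'],s['finger_gap'])
env.movel([.4405,-.0265,.075],velocity=.1)
s=monitor.sense();print(s['clock'],s['position'],s['contact_force'],s['ft_torque'],s['finger_gap'])
snap('wrist','w2.png');snap('top','t2.png');snap('side','s2.png')
for n in 'ts':
  im=cv2.imread(f'pics/{n}2.png');c=im[150:260,230:390] if n=='t' else im[130:250,270:430]
  cv2.imwrite(f'pics/{n}2z.png',cv2.resize(c,None,fx=5,fy=5,interpolation=cv2.INTER_CUBIC))
E
```

```text
False
[ 0.4406 -0.0265  0.004 ] [0.0896 0.3256 1.0423]
4.5333 [ 0.4405 -0.0265  0.004 ] [0.7273 0.3343 0.3096] 0.0013660339954484416
5.3917 [ 0.4402 -0.0264  0.0745] [-0.5887  0.1067 -0.4804] [-0.0111 -0.055  -0.014 ] 0.0013706596755060929
```

View pics/t2z.png

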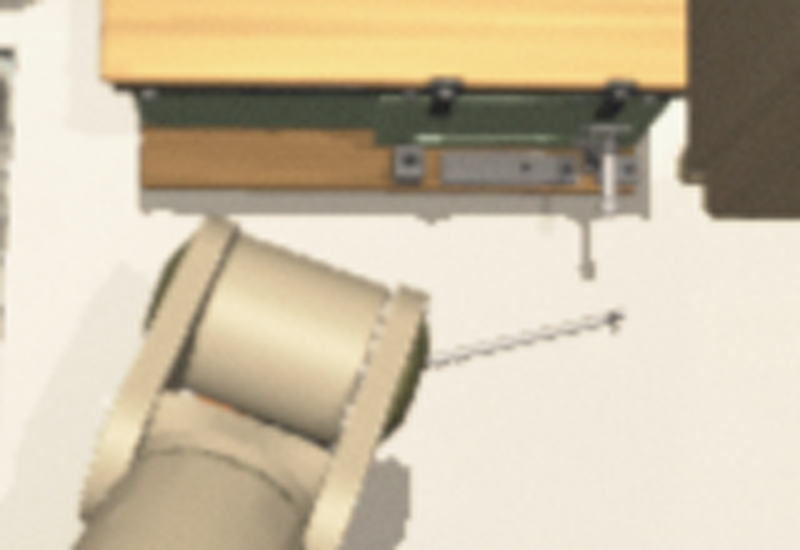

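View pics/s2z.png

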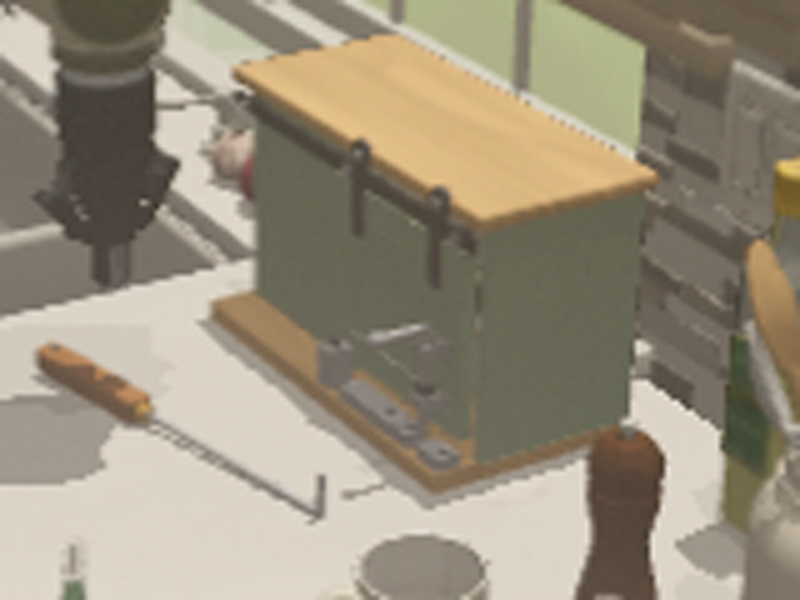

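View pics/w2.png

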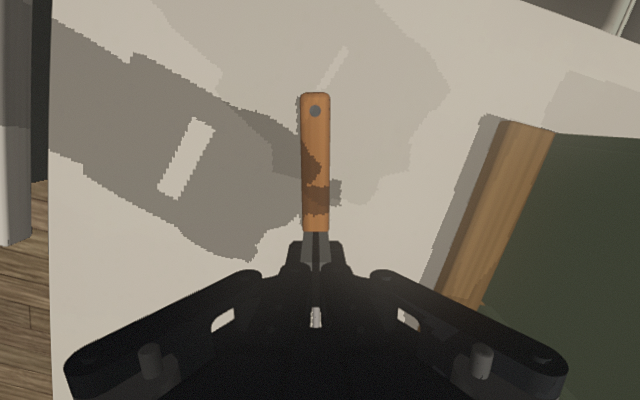

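```bash
python3 - <<'E'
from h import *
np.set_printoptions(precision=4,suppress=True)
s=load('s2.png');w=load('w2.png');t=load('t2.png')
for P in ([.4402,-.0264,.0745],[.4402,-.0264,.004],[.4402,-.0264,.011],[.4326,.0023,.011]):
  print(P,proj(s,P),proj(w,P),proj(t,P))
print(monitor.sense()['joints'])
for n in 'tsw':
  d=load(n+'2.png');V=d['view'];print(-V[:3,:3].T@V[:3,3])
E
```

```text
[0.4402, -0.0264, 0.0745] [292.4687 195.2451] [315.9711 226.8215] [288.3805 227.2532]
[0.4402, -0.0264, 0.004] [293.1078 211.3603] [315.7783 198.3372] [288.5048 228.9292]
[0.4402, -0.0264, 0.011] [293.045 209.786] [315.7927 200.4696] [288.493  228.7703]
[0.4326, 0.0023, 0.011] [288.1997 207.2019] [315.8203 167.2752] [279.8669 230.7823]
[-0.3268  0.284   1.8997  0.      0.9591 -0.585 ]
[ 0.3337 -0.0377  1.3996]
[-0.2134 -1.4841  0.8732]
[0.4221 0.0401 0.2496]
```

```bash
python3 - <<'E'
from h import *
np.set_printoptions(precision=4,suppress=True)
s=load('s2.png');w=load('w2.png')
a=cv2.imread('pics/s2.png')[150:215,260:325];b=cv2.imread('pics/w2.png')[190:270,260:370]
for d,im,o in((s,a,(260,150)),(w,b,(260,190))):
  pass
A=cv2.resize(a,(390,390),interpolation=cv2.INTER_CUBIC);B=cv2.resize(b,None,fx=3.6,fy=3.6,interpolation=cv2.INTER_CUBIC)
for h in(0,.02,.04,.06):
  p=(proj(s,[.4402,-.0264,.0745+h])-[260,150]+.5)*6;cv2.circle(A,tuple(p.astype(int)),3,(0,0,255),-1)
  p=(proj(w,[.4402,-.0264,.0745+h])-[260,190]+.5)*3.6;cv2.circle(B,tuple(p.astype(int)),3,(0,0,255),-1)
C=np.zeros((400,800,3),np.uint8);C[:390,:390]=A;C[:B.shape[0],400:400+B.shape[1]]=B[:400,:400];cv2.imwrite('pics/z3.png',C)
E
```

```text
(no output)
```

View pics/z3.png

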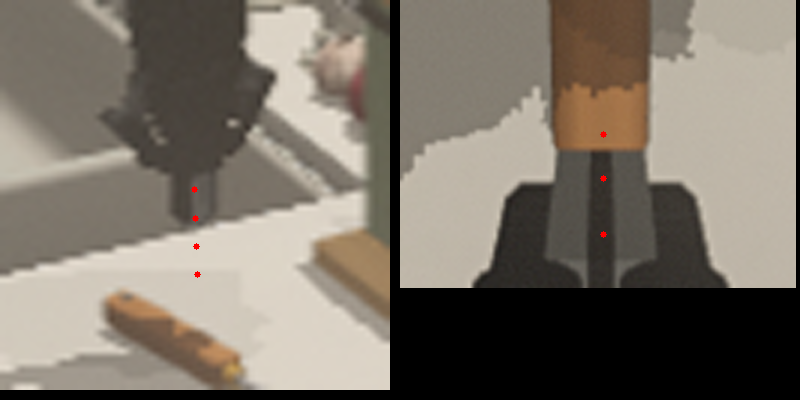

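```bash
python3 - <<'E'
from h import *
np.set_printoptions(precision=3,suppress=True)
w=load('w2.png');s=load('s2.png')
V=w['view'];c=-V[:3,:3].T@V[:3,3];T=np.array([.4402,-.0264,.0745]);u=(c-T);u[2]=0;u/=np.linalg.norm(u);print(u)
for h in(0,.01,.02,.03,.037,.045):
  n=np.array([u[1],-u[0],0])
  P=T+[0,0,h]
  a=proj(w,P+.011*u+.012*n);b=proj(w,P+.011*u-.012*n)
  print(h,'axis',proj(w,P),'near edge',proj(w,P+.011*u),'far',proj(w,P-.011*u),'24mm width px',np.linalg.norm(a-b))
print(monitor.sense()['contact_force'],monitor.sense()['position'])
E
```

```text
[-0.263  0.965  0.   ]
0 axis [315.971 226.821] near edge [315.865 211.202] far [316.073 241.94 ] 24mm width px 36.446622315814636
0.01 axis [316.01  232.621] near edge [315.9   216.243] far [316.117 248.443] 24mm width px 38.454314485262714
0.02 axis [316.054 239.083] near edge [315.938 221.872] far [316.166 255.673] 24mm width px 40.69513178860791
0.03 axis [316.103 246.327] near edge [315.98  228.196] far [316.221 263.759] 24mm width px 43.21197833544871
0.037 axis [316.141 251.942] near edge [316.014 233.109] far [316.263 270.012] 24mm width px 45.16640343958673
0.045 axis [316.188 258.997] near edge [316.055 239.298] far [316.316 277.852] 24mm width px 47.627021561456836
[-0.608  0.74   0.811] [ 0.44  -0.026  0.074]
```

Both views put the shut fingertips about 36 mm above the stated TCP, so the fingers closed over the top of the handle. I'll reopen them and go down guarded, with that offset allowed for.

```bash
python3 - <<'E'
from h import *
np.set_printoptions(precision=4,suppress=True)
env.release()
env.movel([.4405,-.0265,.005],velocity=.12)
s=monitor.sense();print(s['clock'],s['position'],s['contact_force'])
try:
  print(env.movel([.4405,-.0265,-.031],velocity=.03,guard=4))
except env.MotionError as e: print('ERR',e)
s=monitor.sense();print(s['clock'],s['position'],s['contact_force'])
snap('side','s3.png');snap('wrist','w3.png')
im=cv2.imread('pics/s3.png')[160:240,260:360]
cv2.imwrite('pics/s3z.png',cv2.resize(im,None,fx=6,fy=6,interpolation=cv2.INTER_CUBIC))
E
```

```text
7.0583 [ 0.4409 -0.0266  0.0055] [-1.1273 -0.333   0.1105]
False
8.4083 [ 0.4406 -0.0265 -0.0308] [-0.2825 -0.1409 -0.3854]
```

View pics/s3z.png

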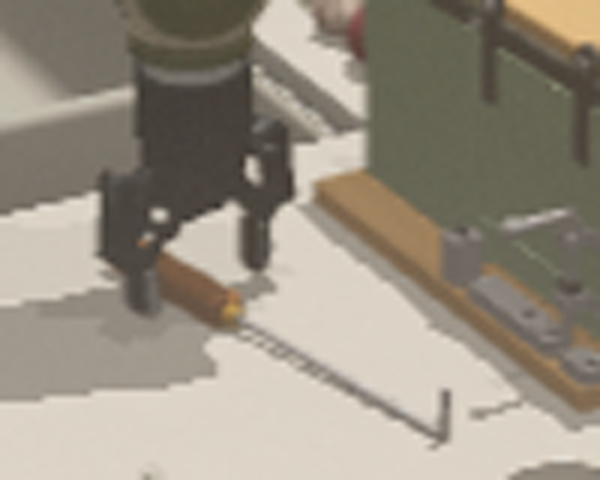

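View pics/w3.png

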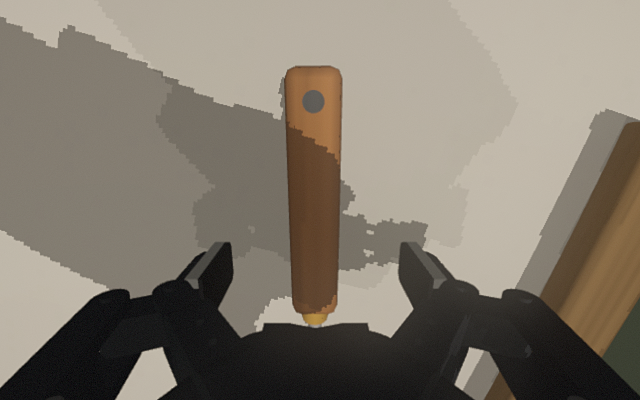

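The fingers now straddle the handle: in the crop, pads at (140,300) and (258,260) with the handle between. I'll close and lift.

```bash
python3 - <<'E'
from h import *
np.set_printoptions(precision=4,suppress=True)
env.close_gripper(110)
s=monitor.sense();print(s['clock'],s['position'],s['contact_force'],s['finger_gap'])
env.movel([.4405,-.0265,.04],velocity=.1)
s=monitor.sense();print(s['clock'],s['position'],s['contact_force'],s['ft_torque'],s['finger_gap'])
snap('wrist','w4.png');snap('top','t4.png');snap('side','s4.png')
t=cv2.imread('pics/t4.png')[150:250,270:390];s=cv2.imread('pics/s4.png')[150:250,270:390]
cv2.imwrite('pics/z4.png',np.hstack([cv2.resize(a,(400,333),interpolation=cv2.INTER_CUBIC) for a in(t,s)]))
E
```

```text
9.1083 [ 0.4406 -0.0265 -0.0307] [-1.2001  1.3585  4.8553] 0.2534004838246931
9.9667 [ 0.4401 -0.0264  0.0395] [ 0.0244  0.0566 -2.0876] [ 0.0757 -0.057   0.0243] 0.25506954381502545
```

View pics/z4.png

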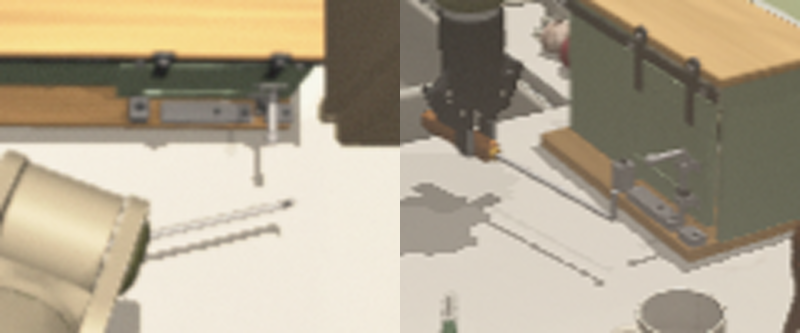

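View pics/w4.png

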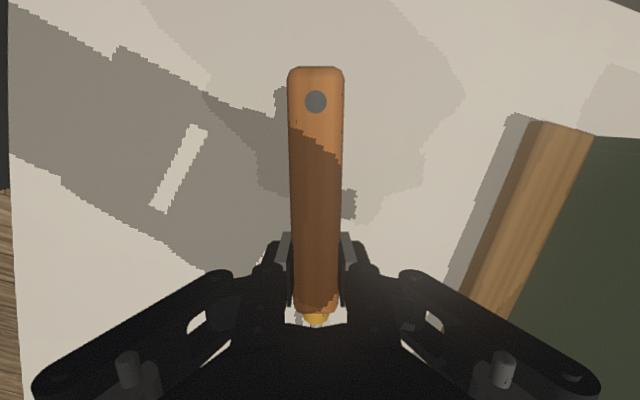

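```bash
python3 - <<'E'
from h import *
np.set_printoptions(precision=4,suppress=True)
t=load('t4.png');s=load('s4.png')
tip,e=tri([(t,356.7,210.9),(s,334.0,207.6)]);print('tip',tip,e)
print('elbow side proj z .081: pred',proj(s,[.4961,-.2419,.0813]),proj(s,[.4961,-.2419,.1163]),proj(t,[.4961,-.2419,.1163]))
yaw=np.radians(-50);
B=np.array([.576,-.2205])  # handle middle
def tcp(e,yaw): 
    a=yaw-np.radians(.3);return np.array(e)-.2225*np.array([np.cos(a),np.sin(a)])
print(tcp(B+[0,-.015],yaw))
p=tcp(B+[-.06,-.02],yaw)
env.reach([*p,.075-.0417],quat(yaw))
st=monitor.sense();print(st['clock'],st['position'],st['contact_force'],st['finger_gap'])
snap('top','t5.png');snap('side','s5.png')
t=cv2.imread('pics/t5.png')[150:230,300:400];s=cv2.imread('pics/s5.png')[160:240,300:400]
cv2.imwrite('pics/t5z.png',cv2.resize(t,None,fx=7,fy=7,interpolation=cv2.INTER_CUBIC));cv2.imwrite('pics/s5z.png',cv2.resize(s,None,fx=7,fy=7,interpolation=cv2.INTER_CUBIC))
E
```

```text
tip [ 0.4977 -0.243   0.1067] [np.float64(0.001965907488839388), np.float64(0.0019659074888393833)]
elbow side proj z .081: pred [332.8582 214.0369] [332.9018 205.2464] [357.0951 210.4699]
[ 0.4339 -0.0643]
10.75 [ 0.3744 -0.0694  0.0334] [-0.4039 -0.3336 -1.1427] 0.2527405697433524
```

View pics/t5z.png

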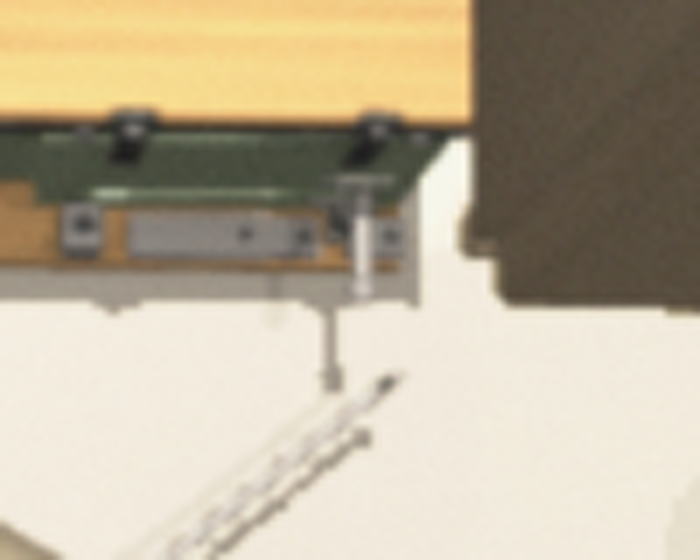

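View pics/s5z.png

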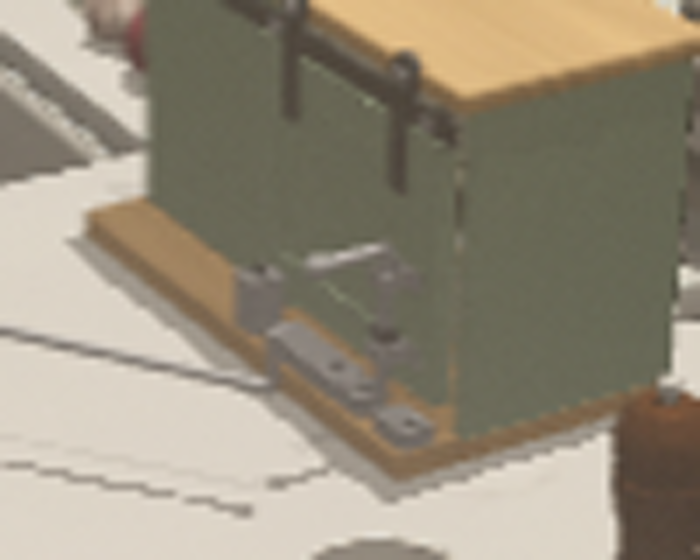

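```bash
python3 - <<'E'
from h import *
np.set_printoptions(precision=4,suppress=True)
t=load('t5.png');s=load('s5.png')
Z=lambda a,b,o:(o[0]+(a+.5)/7-.5,o[1]+(b+.5)/7-.5)
T=lambda a,b:(t,*Z(a,b,(300,150)));S=lambda a,b:(s,*Z(a,b,(300,160)))
print('tip',plane(*T(388,383),.105));print('tri',tri([T(388,383),S(270,347)]))
print('ball',plane(*T(361,289),.12),tri([T(361,289),S(314,266)]))
print('bend',plane(*T(361,188),.12),tri([T(361,188),S(383,248)]))
print('cmd elbow',np.array([.576-.06,-.2205-.02]))
print('elbow side on z', [plane(*S(273,384),z) for z in(.068,.075)])
# ledge front edge & stop/pocket features at z=.03
for n,a in(('shutpocket',(390,236)),('keeper pocket?',(305,236)),('mark',(245,234)),('block',(82,222))): print(n,plane(*T(*a),.03 if n!='block' else .05))
E
```

```text
tip [ 0.5173 -0.2367  0.105 ]
tri (array([ 0.5191, -0.2386,  0.0932]), [np.float64(0.0002147432005201133), np.float64(0.00021474320052023888)])
ball [ 0.5578 -0.2216  0.12  ] (array([ 0.5565, -0.2209,  0.1223]), [np.float64(0.0010050687552615857), np.float64(0.0010050687552613533)])
bend [ 0.6045 -0.2211  0.12  ] (array([ 0.6013, -0.2195,  0.1216]), [np.float64(0.003174185541468205), np.float64(0.0031741855414681433)])
cmd elbow [ 0.516  -0.2405]
elbow side on z [array([ 0.5244, -0.2335,  0.068 ]), array([ 0.518 , -0.2443,  0.075 ])]
shutpocket [ 0.6003 -0.2485  0.03  ]
keeper pocket? [ 0.5988 -0.2068  0.03  ]
mark [ 0.5987 -0.1775  0.03  ]
block [ 0.5978 -0.0973  0.05  ]
```

```bash
cat >> h.py <<'E'
YAW=np.radians(-50)
def tcp(e,z,yaw=YAW):
    a=yaw-np.radians(.3);p=np.array(e)-.2225*np.array([np.cos(a),np.sin(a)]);return [p[0],p[1],z-.0417]
def avg(n=5):
    f=[]
    for _ in range(n): f.append(monitor.sense()['contact_force']);env.hold(.03)
    return np.mean(f,0)
E
python3 - <<'E'
from h import *
np.set_printoptions(precision=4,suppress=True)
print(env.movel(tcp([.5825,-.2365],.075),velocity=.06,guard=4))
f0=avg();print('f0',f0,monitor.sense()['clock'])
r=env.movel(tcp([.5825,-.2365],.105),velocity=.06,guard=5);print(r,avg()-f0)
r=env.movel(tcp([.5825,-.2365],.134),velocity=.03,guard=5);print(r,avg()-f0,monitor.sense()['position'],monitor.sense()['clock'])
snap('top','t6.png');snap('side','s6.png')
t=cv2.imread('pics/t6.png')[150:230,300:400];s=cv2.imread('pics/s6.png')[160:240,300:400]
cv2.imwrite('pics/t6z.png',cv2.resize(t,None,fx=7,fy=7,interpolation=cv2.INTER_CUBIC));cv2.imwrite('pics/s6z.png',cv2.resize(s,None,fx=7,fy=7,interpolation=cv2.INTER_CUBIC))
E
```

```text
False
f0 [ 0.2275  0.3211 -1.1732] 12.275
False [-0.0113 -0.386   0.0122]
False [-0.1989 -0.2118 -1.4917] [ 0.4403 -0.0653  0.0922] 14.375
```

View pics/t6z.png

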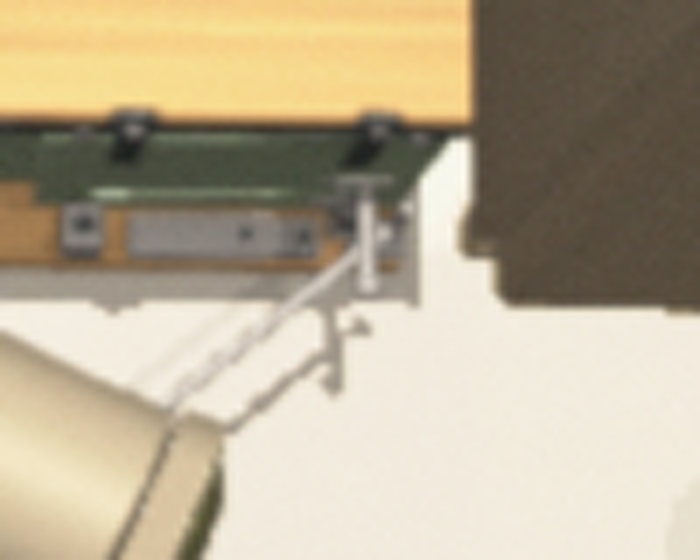

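View pics/s6z.png

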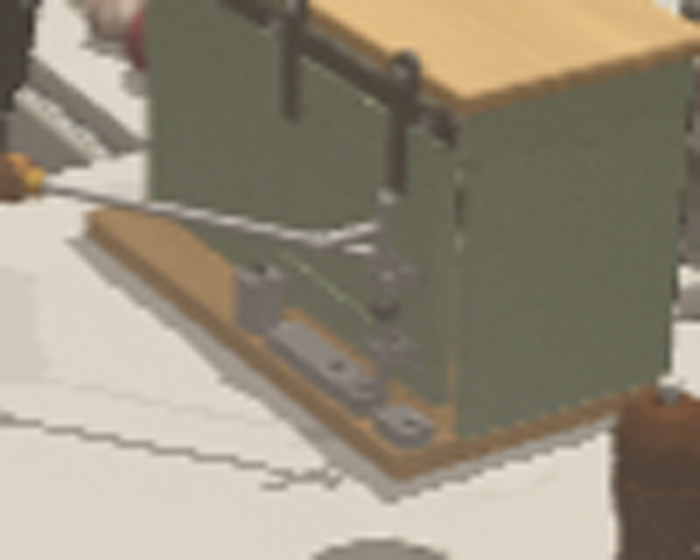

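```bash
python3 - <<'E'
from h import *
np.set_printoptions(precision=4,suppress=True)
c0=np.array([.5825,-.2365]);d=np.array([-np.sin(.026),np.cos(.026)])
env.movel(tcp(c0,.137),velocity=.03,guard=5);f0=avg();print(f0)
for a in (.02,.05):
  r=env.movel(tcp(c0+a*d,.137),velocity=.025,guard=5);s=monitor.sense();print(a,r,s['position'],s['contact_force']-f0,s['clock'])
  if r:break
snap('side','s7.png');snap('top','t7.png')
t=cv2.imread('pics/t7.png')[150:230,290:390];s=cv2.imread('pics/s7.png')[160:240,300:400]
cv2.imwrite('pics/z7.png',np.hstack([cv2.resize(a,None,fx=4,fy=4,interpolation=cv2.INTER_CUBIC) for a in(t,s)]))
E
```

```text
[ 0.2246 -0.0875 -2.9666]
0.02 False [ 0.4398 -0.0453  0.0953] [-0.6078 -0.3676  0.546 ] 15.8417
0.05 False [ 0.439  -0.0153  0.0953] [-0.0759 -0.1579  0.3878] 17.1917
```

View pics/z7.png

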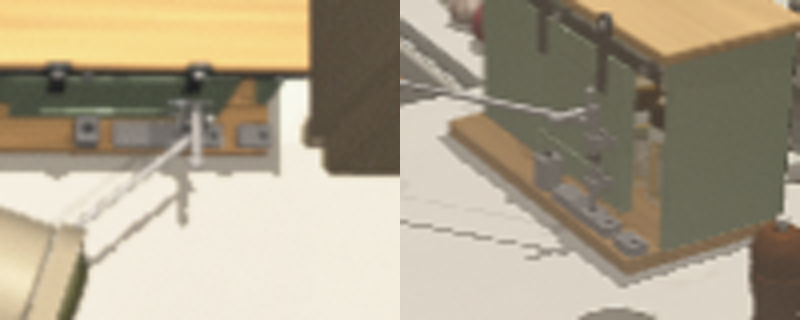

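```bash
python3 - <<'E'
from h import *
np.set_printoptions(precision=4,suppress=True)
c0=np.array([.5825,-.2365]);d=np.array([-np.sin(.026),np.cos(.026)])
r=env.movel(tcp(c0+.16*d,.137),velocity=.022,guard=4.5)
s=monitor.sense();print(r,s['position'],s['contact_force'],s['clock'],'travel',(s['position'][1]+.0653))
print(avg())
snap('side','s8.png');snap('top','t8.png')
t=cv2.imread('pics/t8.png')[150:230,270:370];s=cv2.imread('pics/s8.png')[140:220,290:390]
cv2.imwrite('pics/z8.png',np.hstack([cv2.resize(a,None,fx=4,fy=4,interpolation=cv2.INTER_CUBIC) for a in(t,s)]))
E
```

```text
True [0.4369 0.0533 0.0948] [-0.0996 -4.423  -1.5158] 20.225 travel 0.11856032895016229
[ 0.1012 -3.7789 -1.9147]
```

View pics/z8.png

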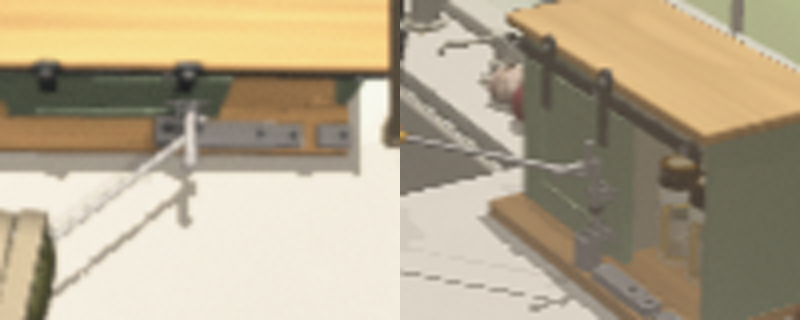

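```bash
python3 - <<'E'
from h import *
np.set_printoptions(precision=4,suppress=True)
p=np.array(monitor.sense()['position'])
env.movel(p+[0,-.0015,0],velocity=.02,guard=5);print(avg())
r=env.movel([p[0],p[1]-.0015,.105-.0417],velocity=.04,guard=5);f=avg();print(r,f,monitor.sense()['position'],monitor.sense()['clock'])
snap('side','s9.png');snap('top','t9.png')
t=cv2.imread('pics/t9.png')[150:230,270:370];s=cv2.imread('pics/s9.png')[140:220,290:390]
cv2.imwrite('pics/z9.png',np.hstack([cv2.resize(a,None,fx=4,fy=4,interpolation=cv2.INTER_CUBIC) for a in(t,s)]))
E
```

```text
[-0.1869 -0.5232 -3.0026]
False [-0.0944  0.1991 -0.9063] [0.4368 0.0515 0.0635] 22.0083
```

View pics/z9.png

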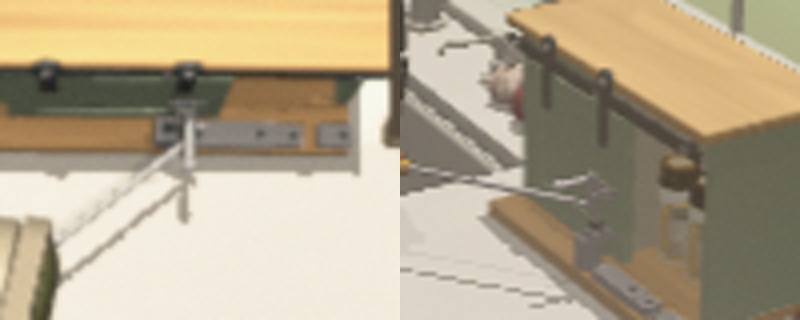

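```bash
python3 - <<'E'
from h import *
np.set_printoptions(precision=4,suppress=True)
t=load('t9.png');s=load('s9.png')
Z=lambda a,b,o:(o[0]+(a+.5)/4-.5,o[1]+(b+.5)/4-.5)
print('ball',tri([(t,*Z(190,163,(270,150))),(s,*Z(558,187,(290-100,140)))]))
p=np.array(monitor.sense()['position'])
print(env.movel(p+[0,-.004,0],velocity=.03,guard=4))
print(env.movel(p+[0,-.004,.068-.105],velocity=.06,guard=4),avg())
print(env.movel(p+[-.09,-.004,.068-.105],velocity=.1,guard=4),monitor.sense()['clock'])
snap('side','s10.png');snap('top','t10.png')
a=cv2.imread('pics/t10.png')[150:230,270:370];b=cv2.imread('pics/s10.png')[140:220,290:390]
cv2.imwrite('pics/z10.png',np.hstack([cv2.resize(x,None,fx=4,fy=4,interpolation=cv2.INTER_CUBIC) for x in(a,b)]))
E
```

```text
ball (array([ 0.5543, -0.1128,  0.122 ]), [np.float64(0.001051568928645346), np.float64(0.0010515689286451978)])
False
False [ 0.4502  0.2255 -0.8956]
False 24.375
```

View pics/z10.png

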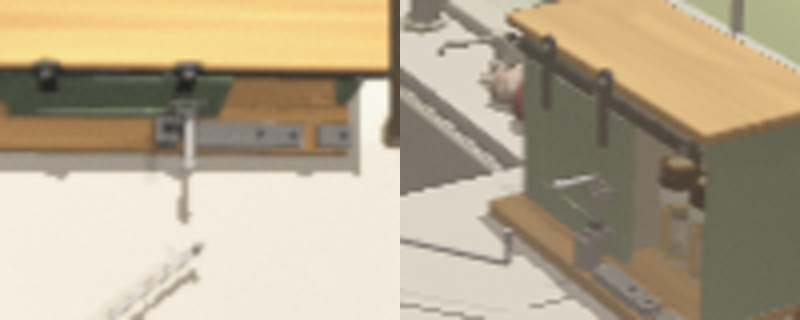

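```bash
python3 - <<'E'
from h import *
np.set_printoptions(precision=4,suppress=True)
q=quat(np.radians(-75.2))
env.reach([.425,-.0265,.03],q);f0=avg();print(f0,monitor.sense()['position'],monitor.sense()['clock'])
print(env.movel([.425,-.0265,-.018],velocity=.06,guard=3))
print(env.movel([.425,-.0265,-.0312],velocity=.015,guard=3));s=monitor.sense();print(s['position'],avg()-f0,s['clock'])
snap('side','s11.png')
cv2.imwrite('pics/z11.png',cv2.resize(cv2.imread('pics/s11.png')[170:250,260:360],None,fx=6,fy=6,interpolation=cv2.INTER_CUBIC))
E
```

```text
[ 0.3385  0.4495 -1.8749] [ 0.4243 -0.0257  0.0299] 25.15
False
True
[ 0.4249 -0.0264 -0.0307] [-1.2904  0.2125  6.9105] 26.9083
```

View pics/z11.png

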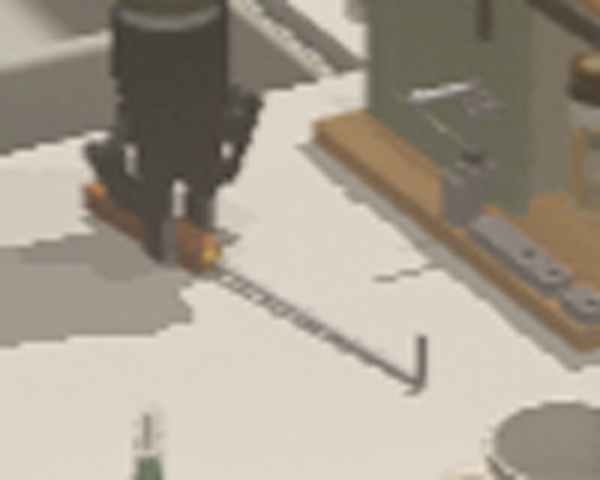

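The hook rests on the worktop: in the crop, handle at (180,230) and elbow at (415,385). The table contact force is about 7 N. Next I release, rise straight up and check.

```bash
python3 - <<'E'
from h import *
np.set_printoptions(precision=4,suppress=True)
env.release();env.hold(.3)
env.movel([.425,-.0265,.0],velocity=.05)
env.movel([.425,-.0265,.15],velocity=.15)
q=quat(np.radians(-75.2));env.reach([.35,.12,.2],q)
env.hold(.3);print(monitor.sense()['clock'],avg())
snap('side','s12.png');snap('top','t12.png')
a=cv2.imread('pics/t12.png')[150:250,250:390];b=cv2.imread('pics/s12.png')[140:240,260:400]
cv2.imwrite('pics/z12.png',np.vstack([cv2.resize(x,(420,300),interpolation=cv2.INTER_CUBIC) for x in(a,b)]))
E
```

```text
31.0083 [-0.4472  0.4857 -0.2626]
```

View pics/z12.png

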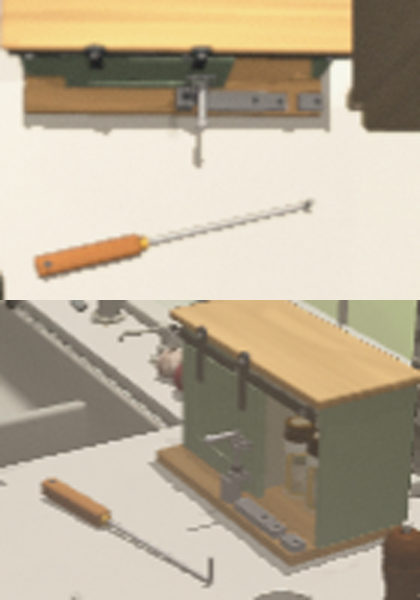

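View pics/t12.png

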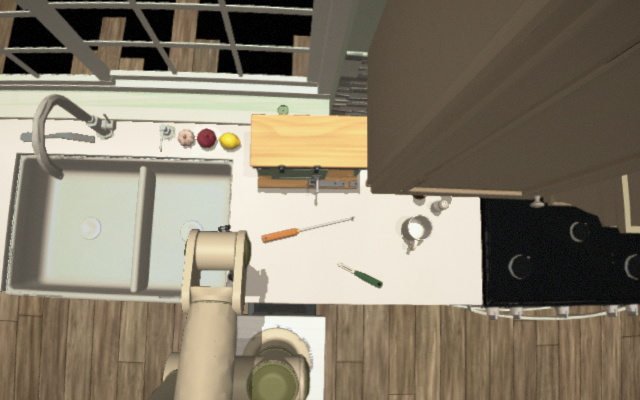

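The hook lies flat in front of the cupboard, with the handle at (280,235) and the tip at (352,218) in the top view. The door is open and the bystanders look unmoved.

```bash
python3 -c "
from h import *
job.hand_in();print(monitor.sense()['clock'])"
```

```text
the job is handed in; nothing more can be done
the job is handed in; nothing more can be done
```

The job is handed in. The door is open with its bolt down in the keeper, and the hook lies flat on the worktop in front. No verdict was reported.

**What I did:** I used the hook to lift the bolt about 15–20 mm and pulled the door left until a 4.5 N guard stopped it at the block. I then eased off 1.5 mm and lowered the hook so the bolt dropped. The hook went back down within about 2 cm of where it started, and the robot clock stood at about 31 s before hand-in.

**Last checks:**
- **Door and bolt:** the bolt handle's ball was at z = 0.122 m, the same as with the door shut, so the bolt is down. The ball had moved about 108 mm left.
- **Hook:** it looked flat and clear of the cupboard in both views.
- **Other things:** by eye in the top view, the bystanders looked unmoved. I did not measure them.
- **Force:** the highest I read while the hook was on the cupboard was about 4.4 N.

**What disagreed:**
- **Fingertips:** in both the side and wrist views, the shut fingertips were about 36 mm above the stated TCP. My first grasp therefore closed on nothing, above the handle. The second allowed for the offset and held.
- **Hook droop:** the hook's elbow sat about 4–8 mm lower in the grip than nominal. I allowed 4 mm for this.
- **Laying down:** the contact guard was set at 3 N, but about 7 N on the worktop was read just after it stopped.

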